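# Pump up the pan-oil sprayer until its pressure pin is out

## Robot

A 6-joint arm with a two-finger parallel gripper is mounted at the origin on the work surface. World frame = base frame: x ahead of the robot, y to its left, z up, the work surface at z = 0. Lengths are in m, angles in rad, forces in N, time in s.
With the tool pointing down it reaches from about 0.225 to 0.875 m from the base axis. Payload 3.4 kg.
Tool frame: the origin (TCP) lies on the centre line of the jaws, within the pads' length; the fingertips stand 17 mm ahead of it and the grasp point (between the pads) lies 2 mm behind it (manip.finger_overhang is the distance from the TCP to the fingertips, in m); y points along the fingers, x is the direction in which the jaws open and shut, and the axes are right-handed (so a half turn about y gives the same grasp; the last joint's range is limited). The gripper opens to 85 mm and grips with 20 to 120 N. Pads are 22 mm wide; open, the fingers measure 114 mm over their backs; the gripper's body (76 mm by 85 mm) begins 54 mm behind the grasp point. The pads swing forward as they close: fully open they stand 13 mm farther back than shut.
Start: joints at [-1.436, 0.276, 1.505, -0, 1.361, -0.121], TCP at [0.145, -0.556, 0.248] pointing down, gripper open.
Joint ranges: [-2.89, 2.89], [-0.75, 2.08], [0.22, 2.7], [-1.18, 4.32], [0.11, 2.71], [-2.7, 2.7]. Speed limits (rad/s): [2.57, 2.57, 3.14, 3.14, 3.14, 3.14].

## Interface

Orientations are given as a unit quaternion [w, x, y, z].
In Python, from rig import manip gives the robot as it stands.
- The arm moves only by the tool arm_command, never from a script. Its argument "commands" is a list of rows, each a list of 3 entries, a list of its own where there are three numbers: the finger opening in cm, from 0 to 8.54, then the shift along the world's x, y, z in cm, then the turn about the world's z in rad. A call has 1 to 12 rows; each row shifts and turns the commanded pose from where the row before left it; what a row does not reach is not made up. A row lasts 1/10 s, in which the tool goes at most 50 mm and 8.59 degrees, less where a joint would pass 70% of its speed; a pose out of reach is approached as far as the arm can. A call with a gripper value outside its range is refused whole. The fingers move at their own pace and stop on an object; "grip_force" is the grip in N (left out, the last holds). Time passes only in rows, so rows that do not move let the fingers close. It gives the time, the measured TCP pose, the force and the opening at its end, in the units of the state.
- manip.get_state(): the state, without advancing time (a new reading comes with each control period).
- manip.get_image(name): name is "side" or "top" or "wrist"; returns a dict with "pixels" (480x640x3 uint8, red, green, blue), "range_z" (480x640 float32, m along the optical axis (not along the pixel's ray), 0 where there is no reading), "intrinsics" (3x3 intrinsics, pixels), "k1" (the pictures are not rectified: a ray, as slopes to the right and down, at radius r is drawn at 1 + k1 r^2 times it, then the intrinsics apply), "R" (3x3) and "t" (3): a world point X has camera coordinates R X + t. Camera axes: x right, y down, z forward; pixel columns grow to the right and rows downward; lengths in m; the calibration is good to about 2 mm. A picture is of the moment at which its call begins.
- manip.sign_off(): hands the job in, once; it reports no verdict.
The state is a dict: "clock": time; "qpos": joint angles; "qd": joint speeds; "effort": joint torques, N m; "position": TCP position; "ee_rot": TCP orientation; "contact_force": force on the tool from outside, world axes, zero at the start; "moment": the same for the moment, N m; "width": finger opening in m.
Only numpy, scipy, OpenCV 4.12 (cv2) and the standard library are available. Lean on these libraries where they do the work, as an engineer would, in place of code of your own. Each camera call takes 0.05 s, during which the arm holds its last target.

## Task

Get the release-oil sprayer ready for greasing tins: push its blue palm pump down with full strokes, letting it spring right back up after each one, until the pressure pin on the sprayer's shoulder has popped fully out and its whole green band shows. Push only, with the fingertips: do not touch the pin and do not pick up, tip or shove the sprayer. Leave the tin, the jar and the spatula where they are, and finish with the pump let up.

Things in the scene. Friction and masses are not known exactly. Their poses are not given: they have to be found in the camera images.
- sprayer: Release-oil sprayer, loose, upright, 0.65 to 1 kg. Stainless tank with a plain blue band, 115 mm across at the foot, shoulder at 150 mm; black screw cap 60 mm across, top at 172 mm. Origin: centre of its underside, z up. The pump is on the z axis; the spray outlet (brass nozzle, orange lever, at most 180 mm high) sticks out to 97 mm along -x; the pressure pin stands 40 mm out along +x.
- pump: The blue palm button (48 mm across, 18 mm thick, flat top) and its steel stem, on the sprayer's axis. It slides straight down into the cap and springs back up. Its origin lies on the axis, at sprayer height 172 mm when up.
- pump_top (a point): The centre of the flat top of the blue palm button, where to push: 235 mm above the worktop with the pump up, 205 mm with the pump fully down.
- pump_stroke (a joint): Push-down of the palm button, m: 0 up, 0.030 fully down on a hard stop. Spring 5 N at the top, 14 N at the bottom. A full stroke raises the pin about 4 mm (the first 3 to 7 mm), on the way down; a stroke counts only if deeper than about 22 mm and then let up to less than about 6 mm. 4 to 6 strokes are needed, by the pin's start; strokes after that do nothing more.
- pin: Pressure pin, 14 mm across, upright in a white housing (22 mm across, top at 160 mm) on the sprayer's shoulder, 40 mm from its axis along its +x. Red above, with a green band 8 mm high at its foot that comes out of the housing last. It rises along +z and stays where it is. Origin: at the housing's mouth when the pin is in.
- pin_tip (a point): The top end of the pin: 3 mm above the housing's mouth (163 mm above the worktop) when the pin is in, about 186.5 mm above the worktop when it is fully out.
- pin_rise (a joint): How far the pin has come out, in m: 0 is in, 0 to 0.0072 at the start, about 0.0235 is fully out with the whole green band showing (about 0.0195 one stroke before that).
- cake_tin: Bystander: empty round aluminium cake tin, 150 mm across, 50 mm high, loose. Origin at the centre of its underside.
- jar: Bystander: amber glass jar with a white lid, 68 mm across, 105 mm high, loose. Origin at the centre of its underside.
- spatula: Bystander: cranked icing spatula 296 mm long, dark wooden handle 22 mm thick, steel blade 32 mm wide, lying flat and loose beyond the row of the others. Origin under its middle, blade along its +x.

How it is judged:
On the way, in this order (a step that is already met when the one before it is completed fails the run):
1. the palm pump is pushed down nearly all the way (value of joint pump_stroke above 0.02 m), for 0.02 s.
2. the pump is let up again (value of joint pump_stroke below 0.01 m), for 0.02 s.
3. after more strokes the pin is fully out (value of joint pin_rise above 0.0215 m), for 0.1 s.
At the end, for the whole second after the job is handed in: The pin is out by more than 21.5 mm (whole green band showing), the pump is fully up (within 3 mm), and the sprayer stands upright and at rest on the worktop within 30 mm of where it stood; tin, jar and spatula within 20 mm of where they were (value of joint pin_rise above 0.0215 m and value of joint pump_stroke below 0.003 m and angle between sprayer's own z axis and vertical below 0.05 rad and distance of sprayer from where it was at the start of the episode below 0.03 m and height (world z) of sprayer below 0.005 m and linear speed of sprayer below 0.02 m/s and distance of each of cake_tin, jar, spatula from where it was at the start of the episode below 0.02 m); the robot touches nothing.
It fails at once if the sprayer is lifted off the worktop (height (world z) of sprayer above 0.01 m).
It fails at once if the sprayer is tipped (angle between sprayer's own z axis and vertical above 0.15 rad).
It fails at once if the sprayer is shoved more than 40 mm (distance of sprayer from where it was at the start of the episode above 0.04 m).
It fails at once if the robot touches the pressure pin (contact force between any of the fingers, the arm and pin above 0.5 N).
It fails at once if the tin, the jar or the spatula is moved more than 20 mm or lifted (distance of any of cake_tin, jar, spatula from where it was at the start of the episode above 0.02 m).
It also fails if it takes over 51 s, if anything falls off the work surface, if the arm or the gripper's body presses on something with over 40 N, if the wrist force passes 120 N, or if a joint passes its speed limit or range.

## Working session

There is one attempt and no reset: what is moved stays moved. The work goes in short steps, Python scripts to look and compute and a tool call to move; the robot and the scene stay as the last step left them, time stands still between calls to the robot, and variables do not carry over. Pictures are saved under pics/ and viewed, and the job is handed in when it is done.

Besides the shell and the picture viewer there is one more tool, called after "Call:" as name(argument=value, ...) on one line, values as JSON. arm_command: Moves the arm, as the interface text tells. Its arguments: {"type":"object","properties":{"commands":{"type":"array"},"grip_force":{"type":"number"}},"required":["commands"]}

```bash
ls; mkdir -p pics
cat > h.py <<'E'
import numpy as np, cv2
from rig import manip
def grab(n,f):
    d=manip.get_image(n); cv2.imwrite('pics/'+f,cv2.cvtColor(d['pixels'],cv2.COLOR_RGB2BGR)); np.savez('pics/'+f+'.npz',**{k:np.asarray(v) for k,v in d.items()}); return d
def cloud(d):
    K=np.asarray(d['intrinsics']);k1=float(d['k1']);R=np.asarray(d['R']);t=np.asarray(d['t'])
    v,u=np.mgrid[0:480,0:640]
    p=cv2.undistortPoints(np.stack([u,v],-1).reshape(-1,1,2).astype(np.float64),K,np.array([k1,0,0,0.]),).reshape(480,640,2)
    z=np.asarray(d['range_z'])
    X=np.dstack([p[...,0]*z,p[...,1]*z,z])
    W=(X-t)@R
    W[z==0]=np.nan
    return W
E
python3 - <<'E'
from h import *
print(manip.get_state(), manip.finger_overhang)
for n in ('top','side'):
    d=grab(n,n+'0.png'); print(n,np.asarray(d['R']).round(3).tolist(),d['t'],d['k1'])
E
```

```text
pics
{'clock': 0.0, 'qpos': array([-1.43597316e+00,  2.76601709e-01,  1.50615732e+00, -1.49288998e-06,
        1.36068453e+00, -1.21029726e-01]), 'qd': array([ 8.32495771e-05, -1.97774344e-03,  1.41006547e-04,  1.19457279e-03,
       -1.15437342e-04, -5.61387908e-04]), 'effort': array([ 1.16350442e-03, -4.16764462e+01, -2.45805699e+01, -1.41370248e-05,
        1.09811506e-02, -2.60997538e-06]), 'position': array([ 0.14542517, -0.55578559,  0.24742621]), 'ee_rot': array([ 0.56016217, -0.55924386,  0.43259137, -0.43165884]), 'contact_force': array([0.24172042, 0.05988885, 1.05279332]), 'moment': array([-0.0333188 , -0.01717943, -0.02477453]), 'width': 0.08534116529512839} 0.017
top [[0.022, -1.0, 0.02], [-0.998, -0.023, -0.051], [0.051, -0.019, -0.999]] [-0.03435405  0.65075513  1.24022792] -0.11377966602743683
side [[-0.774, -0.634, -0.01], [-0.385, 0.482, -0.787], [0.503, -0.605, -0.617]] [0.48882555 0.37845139 0.5388781 ] 0.006131477814187236
```

View pics/top0.png

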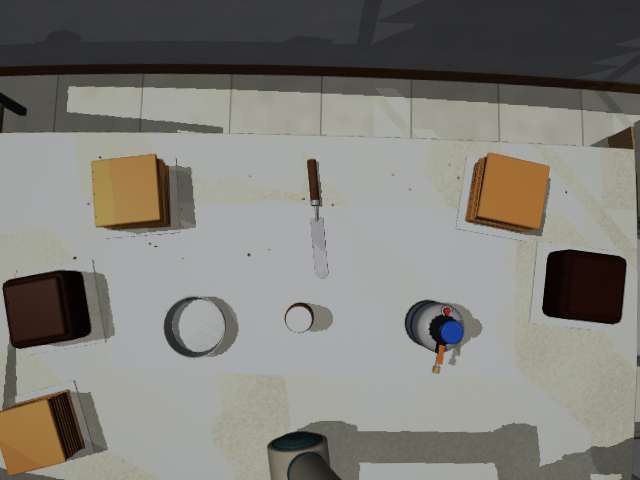

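View pics/side0.png

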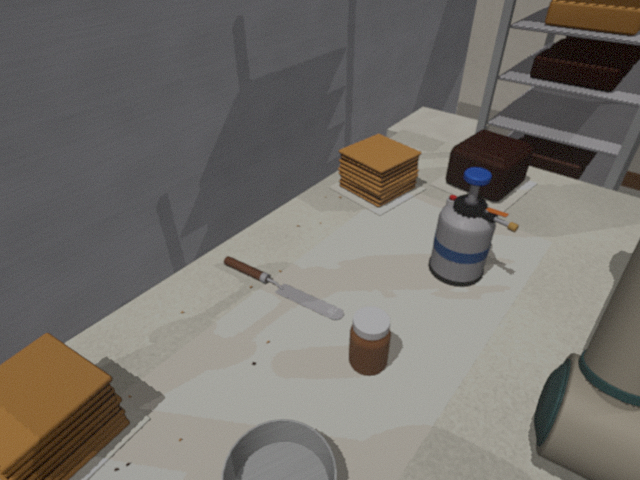

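Top view: the sprayer is at the right, with the blue button around (452,332), the red pin at (447,311) and the orange lever at (437,360). The jar (299,318), tin (195,327) and spatula are all well away from it. The side view agrees: button at (477,176), pin (452,198) and nozzle (513,226).

Run:
```python
from h import *
for n in ('top','side'):
    d=dict(np.load(f'pics/{n}0.png.npz')); W=cloud(d); hsv=cv2.cvtColor(d['pixels'],cv2.COLOR_RGB2HSV)
    K=d['intrinsics'];print(n,K.tolist())
    roi=np.zeros((480,640),bool); 
    if n=='top': roi[285:385,395:480]=1
    else: roi[160:290,420:525]=1
    H,S,V=[hsv[...,i].astype(int) for i in range(3)]
    for nm,m in dict(blue=(H>105)&(H<130)&(S>150)&(V>100),red=((H<6)|(H>172))&(S>150)&(V>80),orange=(H>8)&(H<18)&(S>170),green=(H>45)&(H<85)&(S>100)).items():
        m=m&roi; P=W[m]; vu=np.argwhere(m)
        if len(vu): print(nm,len(vu),'pix',vu.mean(0)[::-1].round(1),'med',np.nanmedian(P,0).round(4),'zmax',np.nanpercentile(P[:,2],[5,50,95]).round(4))
        if nm=='blue':
            T=m&(abs(W[...,2]-.235)<.006); Q=W[T]; 
            c,r=cv2.minEnclosingCircle(Q[:,:2].astype(np.float32)); print(' top',T.sum(),Q.mean(0),c,r)
    # tank
    Z=roi&(W[...,2]>.19)
    print('z>.19 all extents',np.nanmin(W[Z],0),np.nanmax(W[Z],0))
```

```text
top [[514.7470604121936, 0.0, 323.51116100751165], [0.0, 514.7470604121936, 253.38442163215436], [0.0, 0.0, 1.0]]
blue 396 pix [451.7 331.9] med [ 0.4862 -0.2796  0.2341] zmax [0.2305 0.2341 0.2377]
 top 390 [ 0.48620037 -0.27986011  0.23413724] (0.48632073402404785, -0.2805963456630707) 0.02356097474694252
red 30 pix [446.7 310.7] med [ 0.5249 -0.2873  0.1655] zmax [0.1608 0.1655 0.1684]
orange 87 pix [440.3 353.6] med [ 0.4349 -0.2712  0.1759] zmax [0.1718 0.1759 0.1799]
z>.19 all extents [ 0.46328229 -0.30252995  0.22208075] [ 0.5101951 -0.2567345  0.241239 ]
side [[440.81059276724096, 0.0, 316.99109920863924], [0.0, 440.81059276724096, 243.33093489085164], [0.0, 0.0, 1.0]]
blue 316 pix [477.2 174.6] med [ 0.4792 -0.2769  0.236 ] zmax [0.2281 0.236  0.2372]
 top 297 [ 0.4792197  -0.27824662  0.23552544] (0.4804222881793976, -0.28214704990386963) 0.02346736192703247
red 21 pix [452.6 197.1] med [ 0.5187 -0.2867  0.1672] zmax [0.1644 0.1672 0.1687]
orange 77 pix [497.5 199.2] med [ 0.4361 -0.2753  0.1764] zmax [0.0625 0.1764 0.1798]
green 1 pix [515. 171.] med [ 0.4977 -0.6286  0.0852] zmax [0.0852 0.0852 0.0852]
z>.19 all extents [ 0.45640389 -0.30544195  0.19029347] [ 0.50339962 -0.25885215  0.23813471]
```

Call:
arm_command(commands=[[0,[0,0,3],0],[0,[0,0,2],0],[0,[3,2.5,0],0],[0,[3,2.5,0],0],[0,[3,2.5,0],0],[0,[3,2.5,0],0],[0,[3,2.5,0],0],[0,[3,2.5,0],0],[0,[3,2.5,0],0],[0,[3,2.5,0],0],[0,[3,2.5,0],0],[0,[3,2.5,0],0]])

```text
clock: 1.3
position: [0.4464, -0.3049, 0.298]
ee_rot: [-0.56, 0.56, -0.432, 0.432]
contact_force: [0.4, 0.3, 0.4]
width: 0.0002
```

Call:
arm_command(commands=[[0,[2,1.3,0],0],[0,[1.7,1.2,0],0],[0,[0,0,-2],0],[0,[0,0,-1.5],0],[0,[0,0,0],0],[0,[0,0,0],0]])

```text
clock: 1.9
position: [0.4824, -0.2813, 0.2632]
ee_rot: [-0.56, 0.56, -0.432, 0.432]
contact_force: [-0.3, -0.4, 0.2]
width: -0.0
```

Run:
```python
from h import *
for n in ('side','wrist','top'):
    d=grab(n,n+'1.png')
i=cv2.imread('pics/side1.png')[120:300,400:560]; cv2.imwrite('pics/side1c.png',cv2.resize(i,None,fx=3.3,fy=3.3,interpolation=cv2.INTER_CUBIC))
print(manip.get_state()['position'])
```

```text
[ 0.48276759 -0.28181617  0.2642855 ]
```

View pics/side1c.png

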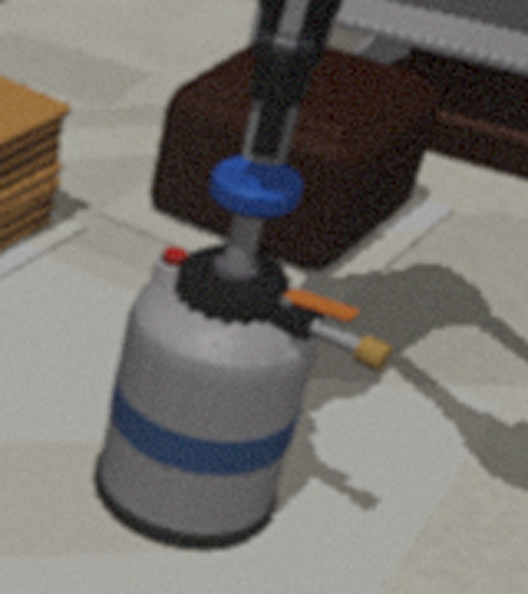

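View pics/wrist1.png

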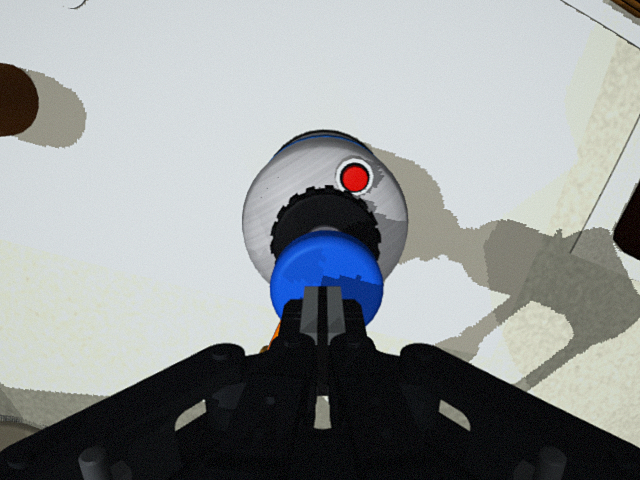

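The fingertips are over the button in both the wrist view (button centre 327,285; tips at about 322,290) and the side view. I'll do one careful stroke first.

Call:
arm_command(commands=[[0,[0,0,-1],0],[0,[0,0,-1],0],[0,[0,0,-1],0],[0,[0,0,-0.9],0],[0,[0,0,0],0],[0,[0,0,0],0]])

```text
clock: 2.65
position: [0.4833, -0.2821, 0.2263]
ee_rot: [-0.56, 0.56, -0.431, 0.434]
contact_force: [-1.7, 1.0, 13.0]
width: -0.0
```

Run:
```python
from h import *
for n in ('side',):
    d=grab(n,n+'2.png')
i=cv2.imread('pics/side2.png')[120:300,400:560]; cv2.imwrite('pics/side2c.png',cv2.resize(i,None,fx=3.3,fy=3.3,interpolation=cv2.INTER_CUBIC))
s=manip.get_state();print(s['position'],s['contact_force'],s['moment'])
```

```text
[ 0.48325342 -0.28211768  0.22643708] [-1.14383826  1.48607927 12.56440136] [ 0.12797489  0.17743734 -0.03536355]
```

View pics/side2c.png

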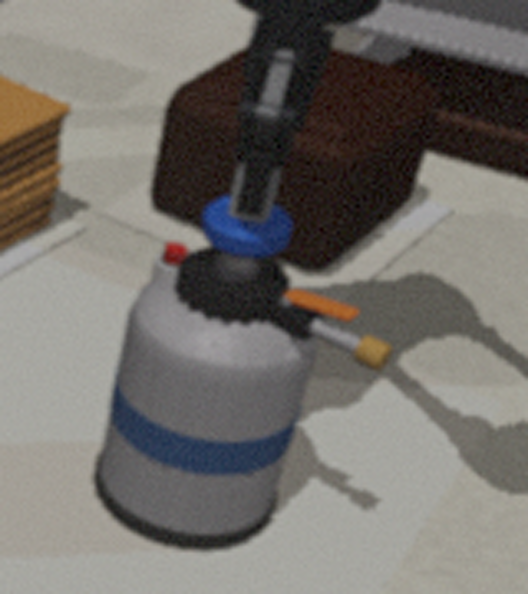

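The button went in (about 12.6 N, roughly 26 mm down), the sprayer stayed put, and the red pin at crop (175,252) has risen a little. Going on with full strokes, slightly deeper.

Call:
arm_command(commands=[[0,[0,0,-0.2],0],[0,[0,0,0],0],[0,[0,0,1.9],0],[0,[0,0,1.9],0],[0,[0,0,0],0],[0,[0,0,0],0],[0,[0,0,-1.3],0],[0,[0,0,-1.3],0],[0,[0,0,-1.2],0],[0,[0,0,0],0],[0,[0,0,0],0]])

```text
clock: 3.8
position: [0.4829, -0.2817, 0.223]
ee_rot: [-0.56, 0.56, -0.431, 0.433]
contact_force: [-1.5, 0.5, 13.7]
width: -0.0
```

Run:
```python
from h import *
for n in ('side',):
    d=grab(n,n+'3.png')
i=cv2.imread('pics/side3.png')[120:300,400:560]; cv2.imwrite('pics/side3c.png',cv2.resize(i,None,fx=3.3,fy=3.3,interpolation=cv2.INTER_CUBIC))
s=manip.get_state();print(s['position'],s['contact_force'],s['moment'])
```

```text
[ 0.48288955 -0.28164353  0.22305479] [ 0.08295327  0.70280693 14.22537414] [0.1274965  0.23262251 0.02290866]
```

View pics/side3c.png

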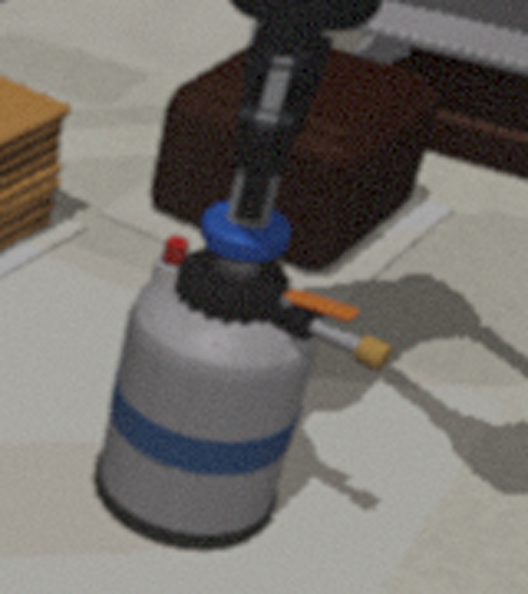

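Two strokes have counted, and the pin is visibly higher at (176,248). Repeating the same pattern for stroke 3.

Call:
arm_command(commands=[[0,[0,0,1.9],0],[0,[0,0,1.9],0],[0,[0,0,0],0],[0,[0,0,0],0],[0,[0,0,-1.3],0],[0,[0,0,-1.3],0],[0,[0,0,-1.2],0],[0,[0,0,0],0],[0,[0,0,0],0]])

```text
clock: 4.75
position: [0.4826, -0.2814, 0.2228]
ee_rot: [-0.56, 0.56, -0.432, 0.433]
contact_force: [-1.7, 1.1, 12.5]
width: -0.0001
```

Call:
arm_command(commands=[[0,[0,0,1.9],0],[0,[0,0,1.9],0],[0,[0,0,0],0],[0,[0,0,0],0],[0,[0,0,-1.3],0],[0,[0,0,-1.3],0],[0,[0,0,-1.2],0],[0,[0,0,0],0],[0,[0,0,0],0]])

```text
clock: 5.65
position: [0.4826, -0.2814, 0.2228]
ee_rot: [-0.56, 0.56, -0.432, 0.433]
contact_force: [-1.3, 1.6, 14.6]
width: -0.0
```

Run:
```python
from h import *
for n in ('side',):
    d=grab(n,n+'4.png')
i=cv2.imread('pics/side4.png')[120:300,400:560]; cv2.imwrite('pics/side4c.png',cv2.resize(i,None,fx=3.3,fy=3.3,interpolation=cv2.INTER_CUBIC))
s=manip.get_state();print(s['position'],s['contact_force'],s['moment'])
```

```text
[ 0.48261822 -0.28141461  0.22279522] [-1.08884069 -0.22000755 13.45308402] [0.13474952 0.13936429 0.01718586]
```

View pics/side4c.png

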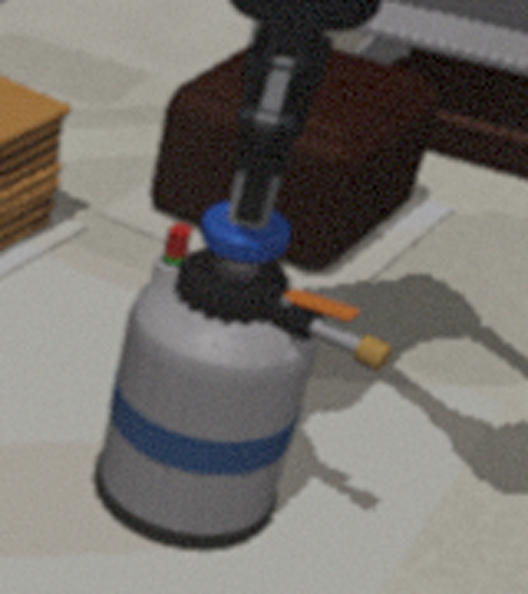

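After four strokes, green is starting to show at the pin's foot, at (175,262). Next is stroke 5, then let up and look.

Call:
arm_command(commands=[[0,[0,0,1.9],0],[0,[0,0,1.9],0],[0,[0,0,0],0],[0,[0,0,0],0],[0,[0,0,-1.3],0],[0,[0,0,-1.3],0],[0,[0,0,-1.2],0],[0,[0,0,0],0],[0,[0,0,0],0]])

```text
clock: 6.6
position: [0.4826, -0.2814, 0.2228]
ee_rot: [-0.56, 0.56, -0.432, 0.433]
contact_force: [-1.4, 1.6, 12.5]
width: -0.0001
```

Call:
arm_command(commands=[[0,[0,0,1.9],0],[0,[0,0,1.9],0],[0,[0,0,0],0],[0,[0,0,0],0],[0,[0,0,0],0]])

```text
clock: 7.1
position: [0.4815, -0.2806, 0.2578]
ee_rot: [-0.56, 0.56, -0.434, 0.431]
contact_force: [0.4, 0.9, -0.4]
width: -0.0003
```

```bash
cat > chk.py <<'E'
from h import *
import sys
k=sys.argv[1]
d=grab('side',f'side{k}.png')
i=cv2.imread(f'pics/side{k}.png')[120:300,400:560]; cv2.imwrite(f'pics/side{k}c.png',cv2.resize(i,None,fx=3.3,fy=3.3,interpolation=cv2.INTER_CUBIC))
W=cloud(d); hsv=cv2.cvtColor(d['pixels'],cv2.COLOR_RGB2HSV); H,S,V=[hsv[...,j].astype(int) for j in range(3)]
roi=np.zeros((480,640),bool); roi[170:215,435:470]=1
for nm,m in dict(red=((H<6)|(H>172))&(S>120)&(V>80),green=(H>40)&(H<90)&(S>70)).items():
    m=m&roi; vu=np.argwhere(m)
    if len(vu): print(nm,len(vu),'rows',vu[:,0].min(),vu[:,0].max(),'z',np.nanpercentile(W[m][:,2],[0,5,50,95,100]).round(4))
roi=np.zeros((480,640),bool); roi[160:215,455:500]=1
m=roi&(H>105)&(H<130)&(S>150)&(V>80);print('blue z',np.nanpercentile(W[m][:,2],[5,50,95]).round(4),np.nanmedian(W[m],0))
s=manip.get_state();print(s['clock'],s['position'],s['contact_force'])
E
python3 chk.py 5
```

```text
red 56 rows 186 195 z [0.0038 0.173  0.184  0.188  0.189 ]
green 23 rows 196 200 z [0.1635 0.1635 0.1668 0.17   0.1705]
blue z [0.2253 0.2352 0.2371] [ 0.47660145 -0.27026197  0.2351595 ]
7.15 [ 0.48159805 -0.28065117  0.25806316] [ 0.16796359 -0.03600395  0.57517412]
```

View pics/side5c.png

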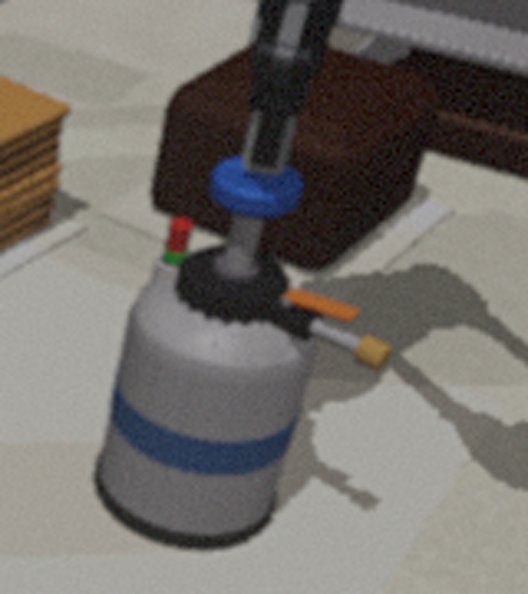

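After five strokes the pin tip measures about 0.187 m and the green band is at rows 196–200. That's close to fully out but not certain. Extra strokes do nothing more, so I'll add one and compare.

Call:
arm_command(commands=[[0,[0,0,-1.3],0],[0,[0,0,-1.3],0],[0,[0,0,-1.2],0],[0,[0,0,0],0],[0,[0,0,0],0],[0,[0,0,1.9],0],[0,[0,0,1.9],0],[0,[0,0,0],0],[0,[0,0,0],0],[0,[0,0,0],0]])

```text
clock: 8.15
position: [0.4817, -0.2807, 0.2583]
ee_rot: [-0.56, 0.56, -0.433, 0.431]
contact_force: [0.2, -0.2, 0.0]
width: -0.0001
```

```bash
python3 chk.py 6
```

```text
red 59 rows 185 195 z [0.004  0.0138 0.1835 0.1883 0.1886]
green 20 rows 196 209 z [0.163  0.1643 0.1672 0.1689 0.1701]
blue z [0.2256 0.2349 0.2372] [ 0.47655727 -0.27034658  0.23488933]
8.2 [ 0.48174412 -0.28075381  0.25846303] [0.1524335  0.65565915 0.34125495]
```

View pics/side6c.png

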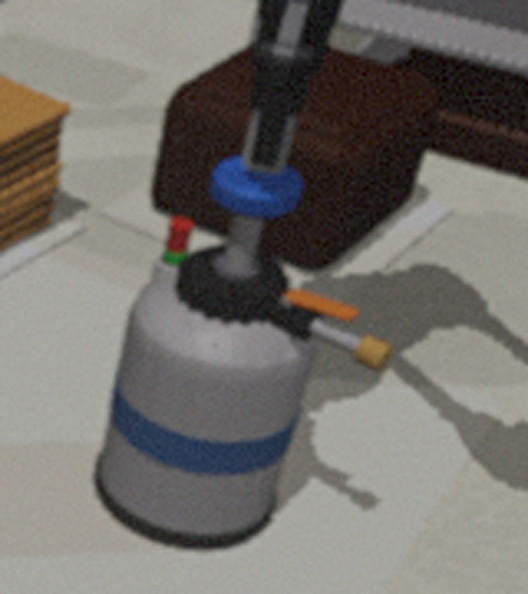

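The pin didn't move on the sixth stroke, so it is fully out. I'll retreat upward, do a last check and hand in.

Call:
arm_command(commands=[[0,[0,0,2],0],[0,[0,0,3],0],[0,[0,0,3],0],[0,[0,0,2],0],[0,[0,0,0],0],[0,[0,0,0],0],[0,[0,0,0],0],[0,[0,0,0],0]])

```text
clock: 9.0
position: [0.482, -0.2809, 0.3585]
ee_rot: [-0.56, 0.56, -0.433, 0.431]
contact_force: [0.5, 0.2, 0.5]
width: 0.0
```

```bash
python3 chk.py 7
python3 - <<'E'
from h import *
a=cv2.imread('pics/side0.png').astype(int); b=cv2.imread('pics/side7.png').astype(int)
m=(abs(a-b).sum(2)>120).astype(np.uint8)
n,_,st,_=cv2.connectedComponentsWithStats(m)
print([s.tolist() for s in st[1:] if s[4]>15])
E
python3 -c "
import cv2;i=cv2.imread('pics/side7.png');cv2.imwrite('pics/s7.png',i)"
```

```text
red 55 rows 186 195 z [0.0047 0.1725 0.1839 0.1883 0.1887]
green 21 rows 190 199 z [0.0162 0.1627 0.1672 0.1694 0.1698]
blue z [0.225  0.2355 0.2371] [ 0.47861652 -0.27425638  0.23546388]
9.05 [ 0.48209616 -0.28105513  0.35881658] [-0.26946202  0.27211849  0.71798001]
[[487, 0, 62, 117, 3375], [450, 186, 8, 10, 62], [498, 193, 116, 100, 3362], [493, 223, 18, 19, 192], [613, 239, 27, 38, 442], [605, 296, 13, 8, 65], [573, 305, 30, 34, 534], [529, 341, 111, 139, 4751], [614, 412, 26, 68, 782]]
```

View pics/side7.png

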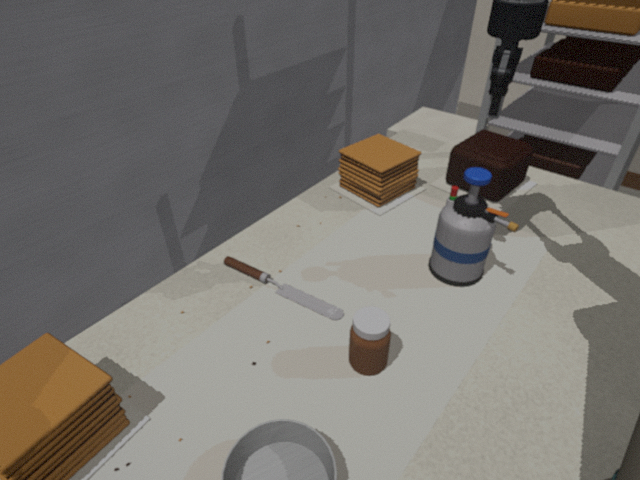

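Everything is where it was: the only changes are the pin, the arm and shadows. The pump is up and the robot is clear.

```bash
python3 -c "
from rig import manip
print(manip.sign_off())"
```

```text
the job is handed in; nothing more can be done
None
```

I pushed the blue pump down six full strokes with the closed fingertips, letting it spring back up each time. I then raised the arm clear and handed the job in at about 9 s; no verdict is reported.

**Last checks, before handing in:**
- **Pin:** the tip measured about 0.188 m high, against 0.1865 m when fully out. The green band shows, and the sixth stroke didn't raise the pin any further.
- **Pump:** the button top is at about 0.235 m, so it is fully up.
- **Sprayer and bystanders:** comparing the side view before and after showed changes only in the pin, the arm and shadows. The sprayer, tin, jar and spatula look unmoved. I didn't check this from the top camera.
- **Robot:** it is touching nothing. The highest push force I read was about 15 N.

**Disagreements:** the top and side cameras put the button about 6 mm apart in x, so I aimed between the two. The first stroke bottomed out at about 26 mm, so I made the later ones slightly deeper.

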